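Pack out the loose boxwood blank and hold it to the fence

TASK

Pick up the black ebony spacer and with it sweep the three antler offcuts off the front of the holding board onto the bench. Then, with the spacer standing on the bed, slide it in from the front beside the boxwood blank that leaves a wide enough gap, on the side away from the cork, until its nose is at the end stop, and press the blank sideways flush against its cork facing. Finish holding it like that, the spacer still in the gripper and the blank firmly pressed; leave the other blank, the monkey, the inro box and the mallet alone.

Things in the scene. Friction and masses are not known exactly. Their poses are not given: they have to be found in the camera images.
- board: Dark chestnut holding board screwed to the bench, 190 (x) x 176 (y) mm; origin at the centre of its underside, x points away from the robot. Its flat bed is 24 mm above the bench. Three strips, 14 mm above the bed, run along x from the end stop to x = +5 mm and form two bays 58 mm wide, open to the robot, each with cork on its left (+y) and a bare strip on its right (-y) side.
- cork_left: Light brown cork facing, 4 mm thick, 74 x 14 mm, on the +y side of the left bay, facing -y; the blank of that bay is to be flush against it. Origin at the middle of its exposed face (board x +42, y +67, z +31 mm), axes as the board's. The bare strip across the bay has its face at board y = +9 mm.
- cork_right: The same on the right bay, on the middle strip; origin at board x +42, y -9, z +31 mm. The bare strip across this bay has its face at board y = -67 mm.
- apron (a point): Middle of the apron, on the bed (board x -45, y 0, z +24 mm): the open front of the bed, board x from -95 to +5 mm, full width, where the offcuts lie at the start.
- end_stop (a point): Foot of the end stop's near face, mid-width (board x +79, y 0, z +24 mm). The stop crosses the full width, 14 mm above the bed.
- blank_narrow: Narrow boxwood blank, 70 (x) x 37 (y) x 14 mm, loose on the bed in one of the bays (which one varies), long side along the board's x, 1 to 5 mm off the cork, 0 to 5 mm off the end stop. Origin in the middle of its lower long edge on the cork side: the blank reaches 37 mm from there towards its -y. When it is flush against the cork, the gap on its other side is 21 mm.
- blank_wide: Wide boxwood blank, 70 x 50 x 14 mm, loose in the other bay; the gap beside it is at most 7 mm, too narrow for the spacer. Origin in the middle of its lower long edge on the cork side, as for the narrow one. To be left alone.
- spacer: Black ebony spacer, 96 (x) x 18 (y) x 42 mm tall, 60 to 100 g, standing on the bench. Its upright faces are parallel over the middle 52 mm; both ends taper alike to round noses 10 mm wide. Origin at the centre of its underside. Grip it from above across y at mid-length, fingertips over 16 mm above its underside to clear strips, blanks and offcuts. Nose at the stop: origin at board x = +31 mm.
- offcut_a: Antler offcut, a round slice 26 mm across and 12 mm thick, 11 g, loose on the apron of the board; origin at its centre.
- offcut_b: Antler offcut, a block 26 x 20 x 12 mm, 11 g, loose on the apron; origin at its centre.
- offcut_c: Antler offcut, an oval slice 32 x 20 x 12 mm, 11 g, loose on the apron; origin at its centre.
- turntable: Small steel turntable with a cork rim, fixed on the bench to the right; 144 mm across, top 36 mm above the bench. Origin at the centre of its foot. Bystander.
- monkey: Carved antler monkey, 35 mm across and 56 mm tall, standing on the turntable; origin under its middle. Bystander.
- inro: Red lacquer inro box, 26 x 58 x 78 mm, standing beyond the board on the left; origin at the centre of its underside. Bystander.
- mallet: Pear-wood mallet lying beyond the board, head 46 x 80 x 46 mm, handle 150 mm along its -x; origin on the bench under the head's middle. Bystander.

How it is judged (in metres and radians):
On the way, in this order (a step that is already met when the one before it is completed fails the run):
1. the spacer is lifted in the gripper (contact force between the fingers and spacer above 1 N and height (world z) of spacer above 0.03 m), for 0.2 s.
2. all three offcuts are swept off the board while the spacer is in the gripper (height (world z) of each of offcut_a, offcut_b, offcut_c below 0.0235 m and contact force between the fingers and spacer above 1 N), for 0.2 s.
At the end, for the whole second after the job is handed in: Spacer in the gripper, on the bed (6 mm) between narrow blank and bare strip, nose within 10 mm of the stop; it presses the blank with over 2 N, the blank presses its cork with over 2 N, flush to 1.8 mm and 0.03 rad; offcuts on the bench off the board; wide blank moved under 6 mm (all of step 2 and contact force between spacer and blank_narrow above 2 N and ((contact force between blank_narrow and cork_left above 2 N and y of blank_narrow in the frame of board between 0.0652 and 0.0688 m and y of spacer in the frame of board between 0.0145 and 0.0245 m) or (contact force between blank_narrow and cork_right above 2 N and y of blank_narrow in the frame of board between -0.0108 and -0.0072 m and y of spacer in the frame of board between -0.0615 and -0.0515 m)) and angle between the x axis of blank_narrow and the x axis of board, either way round below 0.03 rad and angle between blank_narrow's own z axis and vertical below 0.06 rad and z of blank_narrow in the frame of board below 0.027 m and x of blank_narrow in the frame of board above 0.03 m and x of spacer in the frame of board above 0.021 m and z of spacer in the frame of board below 0.03 m and angle between spacer's own z axis and vertical below 0.12 rad and linear speed of spacer below 0.02 m/s and distance of blank_wide from where it was at the start of the episode below 0.006 m); the arm keeps its last pose, push and grip.
It fails at once if the wide blank is pushed about (6 mm) (distance of blank_wide from where it was at the start of the episode above 0.006 m).
It fails at once if the spacer is forced against the wide blank (contact force between spacer and blank_wide above 3 N).
It fails at once if the blank is crushed against the cork (over 60 N) (contact force between blank_narrow and cork_left above 60 N or contact force between blank_narrow and cork_right above 60 N).
It fails at once if the monkey, inro box or mallet is shifted (15 mm) or knocked over (distance of any of monkey, inro, mallet from where it was at the start of the episode above 0.015 m or angle between any of monkey, inro, mallet's own z axis and vertical above 0.3 rad).
It also fails if it takes over 45 s, if anything falls off the work surface, if the arm or the gripper's body presses on something with over 40 N, if the wrist force passes 120 N, or if a joint passes its speed limit or range.

ROBOT

A 6-joint arm with a two-finger parallel gripper is mounted at the origin on the work surface. World frame = base frame: x ahead of the robot, y to its left, z up, the work surface at z = 0. Lengths are in m, angles in degrees, forces in N, time in s.
With the tool pointing down it reaches from about 0.375 to 0.9 m from the base axis. Payload 3.1 kg.
Tool frame: the origin (TCP) lies on the centre line of the jaws, within the pads' length; the fingertips stand 8 mm ahead of it and the grasp point (between the pads) lies 11 mm behind it; z points along the fingers, y is the line along which they close (so a half turn about z gives the same grasp; the last joint's range is limited). The gripper opens to 87 mm and grips with 3 to 60 N. Pads are 19 mm wide; open, the fingers measure 117 mm over their backs; the gripper's body (75 mm by 190 mm) begins 51 mm behind the grasp point.
Start: joints at [57.324, 30.224, 82.088, -0, 67.689, -10.227], TCP at [0.239, 0.578, 0.231] pointing down, gripper open.
Joint ranges: [-176.69, 176.69], [-43.24, 126.21], [12.49, 139.97], [-82, 262], [0, 151.66], [-163.58, 163.58]. Speed limits (degrees/s): [159.86, 159.86, 180, 180, 180, 180].

INTERFACE

Orientations are given as a 3x3 rotation matrix whose columns are the frame's x, y, z axes.
In Python, from rig import * gives the robot as it stands.
- The arm moves only by the tool step_arm, never from a script. Its argument "targets" is a list of rows, each a list of 5 numbers: the opening, from -1 (shut) to 1 (fully open), then the shift along the world's x, y, z normalised to -1 to 1, where 1 is 0.25 m, then the turn about the world's z normalised to -1 to 1, where 1 is 180 degrees. In form: [[fingers, x, y, z, turn], ...]. A call has 1 to 20 rows; each row is the pose to reach, as a shift and turn from the pose commanded when the call began, turning the shorter way round; what a row does not reach only later rows make up. A row lasts 1/10 s, in which the tool goes at most 50 mm and 8.59 degrees, less where a joint would pass 70% of its speed; a pose out of reach is approached as far as the arm can. A call with a number of a shift or a turn outside -1 to 1 is refused whole. A call with a gripper value outside its range is refused whole. The fingers move at their own pace and stop on an object; the grip force is fixed at half the most. Time passes only in rows, so rows that repeat a pose let the fingers close. It gives the time, the measured TCP pose, the force, the opening and the grip force at its end, in the units of the state.
- read_state(): the state, without advancing time (a new reading comes with each control period).
- capture(name): name is "side" or "top"; returns a dict with "color" (420x560x3 uint8, red, green, blue), "mtx" (3x3 intrinsics, pixels), "pose" (4x4, takes a point from camera to world coordinates). Camera axes: x right, y down, z forward; pixel columns grow to the right and rows downward; lengths in m; the calibration is good to about 2 mm. A picture is of the moment at which its call begins. There is no depth.
- hand_in(): hands the job in; it is judged then, once.
The state is a dict: "time_s": time; "joint_positions": joint angles; "qvel": joint speeds; "tau": joint torques, N m; "position": TCP position; "tcp_rot": TCP orientation; "force": force on the tool from outside, world axes, zero at the start; "moment": the same for the moment, N m; "opening": opening from 0.0 (shut) to 1.0 (fully open); "grasp_force": force on a finger pad.
Only numpy, scipy, OpenCV 4.12 (cv2) and the standard library are available. Lean on these libraries where they do the work, as an engineer would, in place of code of your own. Each camera call takes 0.05 s, during which the arm holds its last target. There are 200 camera calls.

## Working session

There is one attempt and no reset: what is moved stays moved. The work goes in short steps, Python scripts to look and compute and a tool call to move; the robot and the scene stay as the last step left them, time stands still between calls to the robot, and variables do not carry over. Pictures are saved under pics/ and viewed, at most 10 in all, crops included, and the job is handed in when it is done.

Besides the shell and the picture viewer there is one more tool, called after ">>>" as name(argument=value, ...), one argument or row to a line, values as JSON. step_arm: Moves the arm, as the interface text tells. Scaled input: -1 to 1 covers 0.25 m each way for a shift and 180 degrees each way for a turn. Its arguments: {"type":"object","properties":{"targets":{"type":"array","items":{"type":"array","items":{"type":"number"}}}},"required":["targets"]}

```bash
ls; mkdir -p pics; cat > h.py <<'E'
from rig import *
import numpy as np, cv2
def shot(cam,fn):
    c=capture(cam); cv2.imwrite(fn,cv2.cvtColor(c["color"],cv2.COLOR_RGB2BGR)); np.savez(fn.replace('.png','.npz'),mtx=c["mtx"],pose=c["pose"]); return c
def ray(fn,u,v):
    d=np.load(fn.replace('.png','.npz')); r=d['pose'][:3,:3]@np.linalg.inv(d['mtx'])@[u,v,1]; return d['pose'][:3,3],r
def onz(fn,u,v,z):
    o,r=ray(fn,u,v); return o+r*(z-o[2])/r[2]
def tri(f1,p1,f2,p2):
    (a,r),(b,s)=ray(f1,*p1),ray(f2,*p2); k=np.linalg.lstsq(np.c_[r,-s],b-a,rcond=None)[0]
    P,Q=a+r*k[0],b+s*k[1]; return (P+Q)/2,np.linalg.norm(P-Q)
def proj(fn,X):
    d=np.load(fn.replace('.png','.npz')); T=np.linalg.inv(d['pose']); p=d['mtx']@(T[:3,:3]@X+T[:3,3]); return p[:2]/p[2]
E
python3 - <<'E'
from h import *
for c in("top","side"):
    s=shot(c,f"pics/{c}0.png"); print(c,s["mtx"].round(0).tolist(),s["pose"].round(3).tolist())
s=read_state();print(s["time_s"],s["position"],s["tcp_rot"],s["force"],s["opening"])
E
```

```text
pics
top [[431.0, 0.0, 278.0], [0.0, 431.0, 210.0], [0.0, 0.0, 1.0]] [[0.017, -0.988, 0.15, 0.462], [-1.0, -0.015, 0.017, -0.063], [-0.015, -0.151, -0.988, 1.122], [0.0, 0.0, 0.0, 1.0]]
side [[398.0, 0.0, 285.0], [0.0, 398.0, 208.0], [0.0, 0.0, 1.0]] [[0.871, -0.377, 0.314, 0.35], [-0.49, -0.689, 0.534, -0.498], [0.015, -0.619, -0.785, 0.701], [0.0, 0.0, 0.0, 1.0]]
0.1 [0.23826305 0.57711981 0.22968173] [[-9.24220043e-01  3.81858816e-01 -1.07553853e-03]
 [ 3.81860141e-01  9.24218725e-01 -1.60644672e-03]
 [ 3.80597001e-04 -1.89541555e-03 -9.99998131e-01]] [-1.42334382 -0.73038188 -1.84618693] 0.9995694377279625
```

View pics/top0.png

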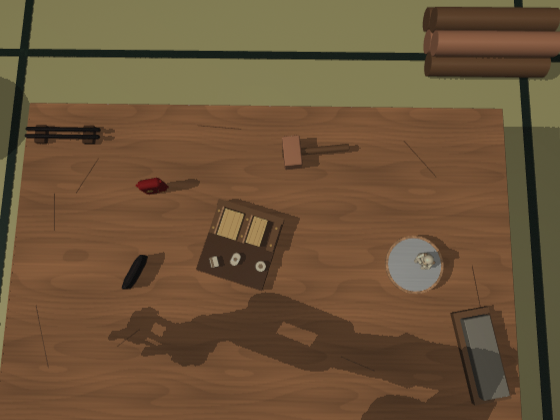

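View pics/side0.png

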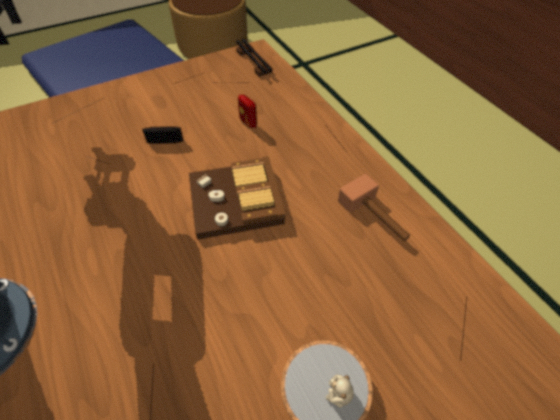

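The top view shows the board at about (240,245), the spacer at (135,272) and the offcuts at (215,262), (236,259) and (261,266). The left blank at (230,224) looks wider than the right one at (256,232). In the side view the board is at (237,197) and the spacer at (163,134). I'll enlarge both.

```bash
python3 - <<'E'
import cv2
a=cv2.imread("pics/top0.png")[190:300,115:295]; cv2.imwrite("pics/tc.png",cv2.convertScaleAbs(cv2.resize(a,(792,484),interpolation=cv2.INTER_CUBIC),alpha=1.6,beta=15))
a=cv2.imread("pics/side0.png")[115:243,140:290]; cv2.imwrite("pics/sc.png",cv2.convertScaleAbs(cv2.resize(a,(690,589),interpolation=cv2.INTER_CUBIC),alpha=1.6,beta=15))
E
```

```text
(no output)
```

View pics/tc.png

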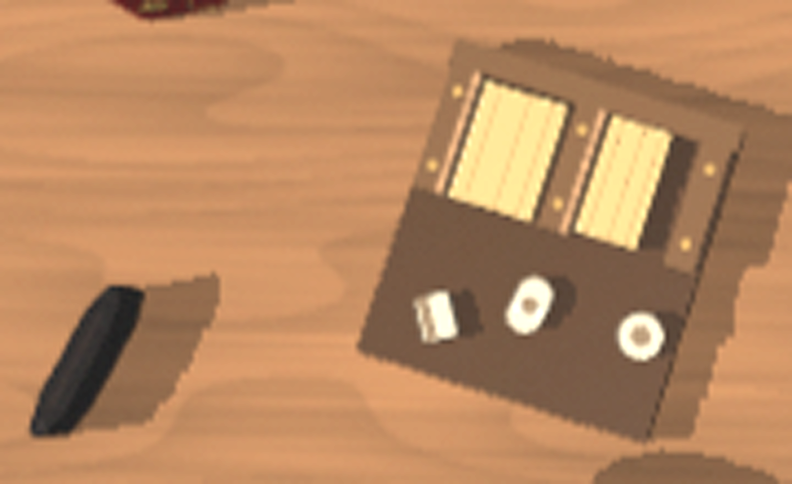

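View pics/sc.png

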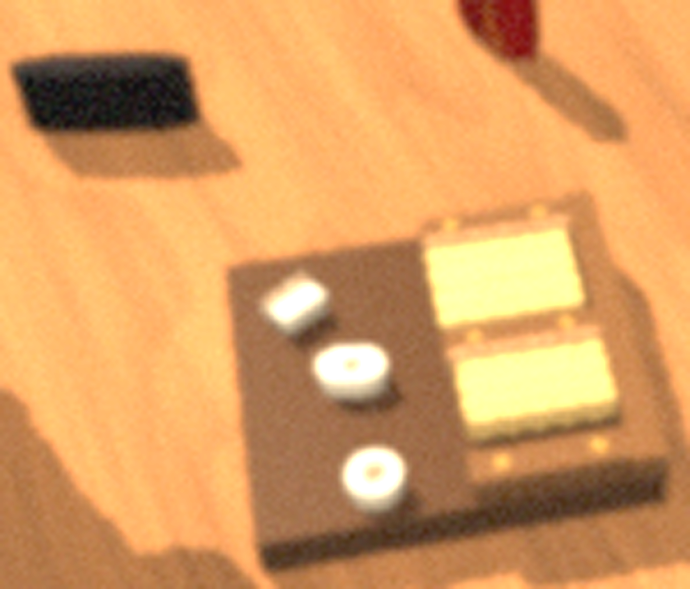

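The narrow blank is in the right bay. I'll fit the board pose from its corners in both views and the spacer from its dark silhouette.

```bash
cat > fit.py <<'E'
from h import *
from scipy.optimize import least_squares, minimize
T,S="pics/top0.png","pics/side0.png"
t=lambda u,v:((u+.5)/4.4-.5+115,(v+.5)/4.4-.5+190); s=lambda u,v:((u+.5)/4.6-.5+140,(v+.5)/4.6-.5+115)
def W(p,X): c,n=np.cos(p[2]),np.sin(p[2]); return np.array([p[0]+c*X[0]-n*X[1],p[1]+n*X[0]+c*X[1],X[2]+p[3]])
def sil(p,pts,K,m): 
    o=np.zeros(m.shape,np.uint8)
    h=cv2.convexHull(np.array([(K[1]*proj(K[0],W(p,X))) for X in pts]).astype(np.float32)); cv2.fillPoly(o,[np.int32(np.round(h*16))],1,shift=4); return o
if __name__=="__main__":
    FL,FR,BL,BR=(-.095,.088,.024),(-.095,-.088,.024),(.095,.088,.038),(.095,-.088,.038)
    obs=[(T,t(358,347),FL),(T,t(648,440),FR),(T,t(455,38),BL),(T,t(745,130),BR),(S,s(230,268),FL),(S,s(263,545),FR),(S,s(588,192),BL),(S,s(665,462),BR)]
    f=lambda p:np.concatenate([proj(a,W(p,X))-np.array(q) for a,q,X in obs])
    r=least_squares(f,[.45,.05,-.3,0]); B=r.x; print("board",B.round(4),np.degrees(B[2]).round(2)); print(r.fun.round(1).reshape(-1,2).tolist())
    # each camera alone, z fixed 0
    for a in(0,4): 
        q=least_squares(lambda p:f([*p,0])[2*a:2*a+8],B[:3]).x; print("single",q.round(4))
    def tb(P): d=P[:2]-B[:2]; c,n=np.cos(B[2]),np.sin(B[2]); return np.r_[c*d[0]+n*d[1],-n*d[0]+c*d[1],P[2]-B[3]]
    for a,b in zip([(607,113),(672,132),(637,250),(572,230)],[(605,338),(617,402),(468,428),(452,362)]):
        P,e=tri(T,t(*a),S,s(*b)); print("narrow corner",(1e3*tb(P)).round(1),round(e*1e3,1))
    for a in[(482,80),(570,103),(535,222),(447,197)]: print("wide",(1e3*tb(onz(T,*t(*a),.038))).round(1))
    for n,a,b in[("b",(440,315),(300,298)),("c",(531,303),(351,366)),("a",(641,335),(374,472))]:
        P,e=tri(T,t(*a),S,s(*b)); print("offcut",n,(1e3*tb(P)).round(1),round(e*1e3,1))
    # spacer
    pr=[(.048,.003),(.046,.005),(.026,.009)]; ring=[(i*x,j*y) for x,y in pr for i in(1,-1) for j in(1,-1)]; pts=[(x,y,z) for x,y in ring for z in(0,.042)]
    ms=[]
    for fn,(x0,x1,y0,y1) in((T,(115,150,248,295)),(S,(140,186,122,147))):
        g=cv2.imread(fn).astype(int); m=np.zeros(g.shape[:2],np.float32); sub=g[y0:y1,x0:x1]; m[y0:y1,x0:x1]=(sub.max(2)<62); 
        m=cv2.morphologyEx(m,cv2.MORPH_OPEN,np.ones((2,2))); ms.append(m); print("mask",m.sum())
    up=[cv2.resize(m,None,fx=6,fy=6,interpolation=cv2.INTER_NEAREST) for m in ms]
    def cost(p,k=(0,1)): return sum(float(np.abs(sil(p,pts,((T,S)[i],6),up[i])-up[i]).sum())/up[i].sum() for i in k)
    P0=onz(T,*t(88,360),.042); print(P0)
    for k in((0,1),(0,),(1,)):
        b=min((minimize(lambda p:cost([p[0],p[1],p[2],0],k),[P0[0],P0[1],y],method="Nelder-Mead",options=dict(initial_simplex=[[P0[0],P0[1],y],[P0[0]+.01,P0[1],y],[P0[0],P0[1]+.01,y],[P0[0],P0[1],y+.15]])) for y in(-.6,-.4)),key=lambda r:r.fun)
        print("spacer",k,b.x.round(4),np.degrees(b.x[2]).round(1),round(b.fun,3))
    for a,b in(((135,290),(188,60)),((40,432),(18,68))): 
        print("tips",*tri(T,t(*a),S,s(*b)))
E
time python3 fit.py
```

```text
board [ 0.5417  0.0529 -0.2869 -0.0054] -16.44
[[-0.4, 0.3], [-0.6, 0.3], [0.5, -0.6], [-0.2, -1.3], [-0.9, 0.3], [-1.4, 0.9], [1.0, 0.5], [0.8, -0.7]]
single [ 0.5406  0.0519 -0.287 ]
single [ 0.541   0.0495 -0.287 ]
narrow corner [ 79.4 -10.2  38.4] 3.8
narrow corner [ 78.6 -49.4  37.2] 0.6
narrow corner [  7.5 -51.   38.5] 0.9
narrow corner [  6.7 -12.1  41.3] 0.0
wide [73.8 64.7 43.4]
wide [76.1 11.7 43.4]
wide [ 4.6  9.4 43.4]
wide [ 3.2 62.3 43.4]
offcut b [-60.8  45.1  40.4] 2.3
offcut c [-40.2  -2.4  39. ] 0.6
offcut a [-38.1 -68.   39.6] 0.6
mask 428.0
mask 555.0
[0.46613419 0.31155525 0.042     ]
spacer (0, 1) [ 0.4642  0.3136 -0.4523] -25.9 0.306
spacer (0,) [ 0.4624  0.3148 -0.4474] -25.6 0.07
spacer (1,) [ 0.4662  0.3105 -0.5534] -31.7 0.193
tips [0.50581516 0.2833522  0.05400387] 0.0005066686798921826
tips [0.42605139 0.33630229 0.04096909] 0.0011889015996712335
real	0m24.908s
user	0m18.035s
sys	0m7.539s
```

Every point is consistent with the sizes given. The board is at about (0.541, 0.051) with yaw -16.4°, and the spacer at about (0.464, 0.313) with yaw about -27°. I'll move above the spacer.

>>> step_arm(
  targets=[
    [1,0.9,-0.96,0,-0.025],
    [1,0.9,-0.96,0,-0.025],
    [1,0.9,-0.96,0,-0.025],
    [1,0.9,-0.96,-0.2,-0.025],
    [1,0.9,-0.96,-0.3,-0.025],
    [1,0.9,-0.96,-0.4,-0.025],
    [1,0.9,-0.96,-0.4,-0.025],
    [1,0.9,-0.96,-0.4,-0.025],
    [1,0.9,-0.96,-0.4,-0.025],
    [1,0.9,-0.96,-0.4,-0.025],
    [1,0.9,-0.96,-0.4,-0.025],
  ],
)

```text
time_s: 1.2
position: [0.4631, 0.3391, 0.1317]
tcp_rot: [[-0.892, 0.451, 0.002], [0.451, 0.892, 0.001], [-0.001, 0.002, -1.0]]
force: [-0.4, 0.2, 0.5]
opening: 1.006
grasp_force: 0.0
```

>>> step_arm(
  targets=[
    [1,0.0,-0.1,-0.05,0],
    [1,0.0,-0.1,-0.15,0],
    [1,0.0,-0.1,-0.3,0],
    [1,0,-0.1,-0.4,0],
    [1,0,-0.1,-0.415,0],
    [1,0,-0.1,-0.415,0],
    [-0.2,0,-0.1,-0.415,0],
    [-1,0,-0.1,-0.415,0],
    [-1,0,-0.1,-0.415,0],
    [-1,0,-0.1,-0.415,0],
    [-1,0,-0.1,-0.415,0],
    [-1,0,-0.1,-0.415,0],
  ],
)

```text
time_s: 2.4
position: [0.4637, 0.3126, 0.027]
tcp_rot: [[-0.891, 0.453, 0.0], [0.453, 0.891, 0.0], [-0.0, 0.0, -1.0]]
force: [-0.5, -0.4, 0.4]
opening: 0.538
grasp_force: 0.0
```

```bash
python3 - <<'E'
from h import *
for k in("position","opening","grasp_force","force","moment","joint_positions"): print(k,np.round(read_state()[k],4))
a,b=shot("top","pics/top1.png")["color"],shot("side","pics/side1.png")["color"]
A=cv2.resize(cv2.imread("pics/top1.png")[220:320,80:200],(390,325),interpolation=cv2.INTER_CUBIC)
B=cv2.resize(cv2.imread("pics/side1.png")[80:180,110:230],(390,325),interpolation=cv2.INTER_CUBIC)
cv2.imwrite("pics/g.png",cv2.convertScaleAbs(np.hstack([A,B]),alpha=1.6,beta=15))
E
```

```text
position [0.4637 0.3126 0.027 ]
opening 0.5382
grasp_force 0.0
force [-0.4783 -0.3595  0.4069]
moment [0.0338 0.0176 0.0158]
joint_positions [ 2.25398e+01  4.29220e+01  9.96267e+01 -1.50000e-03  3.74398e+01
 -4.05094e+01]
```

View pics/g.png

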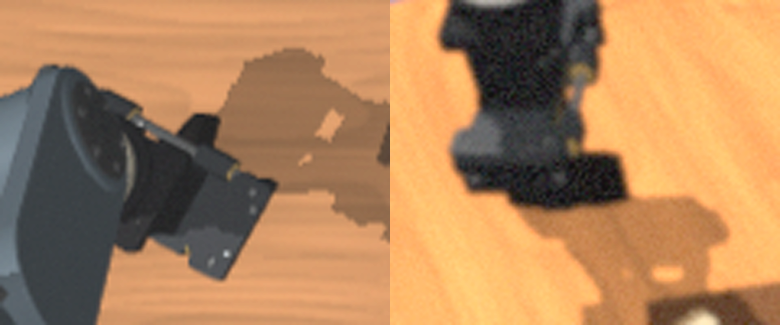

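The gripper occludes the spacer in both views, and the fingers are still closing (opening 0.54). I'll let them finish.

>>> step_arm(
  targets=[
    [-1,0,0,0,0],
    [-1,0,0,0,0],
    [-1,0,0,0,0],
    [-1,0,0,0,0],
    [-1,0,0,0,0],
    [-1,0,0,0,0],
    [-1,0,0,0,0],
  ],
)

```text
time_s: 3.2
position: [0.4637, 0.3126, 0.0268]
tcp_rot: [[-0.891, 0.453, 0.0], [0.453, 0.891, -0.0], [-0.0, 0.0, -1.0]]
force: [0.6, -0.1, -0.2]
opening: 0.207
grasp_force: 30.0
```

Grasped: the opening is 18 mm and the grip force 30 N. Next I'll lift, turn the spacer across the board and hover behind offcuts b and c.

>>> step_arm(
  targets=[
    [-1,0,0,0.16,0],
    [-1,0,0,0.32,0],
    [-1,0,0,0.32,0],
    [-1,0.04,-0.12,0.32,-0.047],
    [-1,0.07,-0.24,0.32,-0.094],
    [-1,0.11,-0.36,0.32,-0.14],
    [-1,0.15,-0.48,0.32,-0.187],
    [-1,0.18,-0.6,0.32,-0.234],
    [-1,0.22,-0.72,0.32,-0.28],
    [-1,0.25,-0.84,0.32,-0.325],
    [-1,0.294,-0.958,0.32,-0.37],
    [-1,0.294,-0.958,0.32,-0.41],
    [-1,0.294,-0.958,0.32,-0.4416],
    [-1,0.294,-0.958,0.32,-0.4416],
    [-1,0.294,-0.958,0.32,-0.4416],
    [-1,0.294,-0.958,0.32,-0.4416],
  ],
)

```text
time_s: 4.8
position: [0.5367, 0.0734, 0.1064]
tcp_rot: [[0.281, 0.96, -0.001], [0.96, -0.281, 0.0], [-0.0, -0.001, -1.0]]
force: [0.0, 0.8, -1.2]
opening: 0.206
grasp_force: 30.0
```

```bash
python3 - <<'E'
from h import *
for k in("position","opening","grasp_force"): print(k,np.round(read_state()[k],4))
shot("top","pics/top2.png");shot("side","pics/side2.png")
A=cv2.resize(cv2.imread("pics/top2.png")[180:310,170:320],(390,338),interpolation=cv2.INTER_CUBIC)
B=cv2.resize(cv2.imread("pics/side2.png")[110:240,150:300],(390,338),interpolation=cv2.INTER_CUBIC)
cv2.imwrite("pics/g2.png",cv2.convertScaleAbs(np.hstack([A,B]),alpha=1.8,beta=15))
E
```

```text
position [0.5367 0.0734 0.1064]
opening 0.2058
grasp_force 29.9997
```

View pics/g2.png

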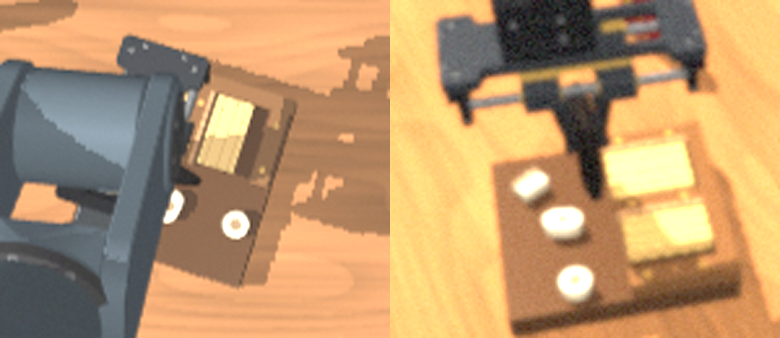

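The side panel shows the spacer held across the board, its right nose's lower tip at about (228,186) in the full picture; all three offcuts are untouched. I'll check that tip against the model.

```bash
python3 - <<'E'
from h import *
p=np.array([.5367,.0734]); ax=np.array([-.281,-.96]) # towards nose -y
for L in(.044,.048,.052):
    for z in (.079,.121): print(L,z,proj("pics/side2.png",np.r_[p+ax*L,z]).round(1))
E
```

```text
0.044 0.079 [229.1 186.1]
0.044 0.121 [227.  172.2]
0.048 0.079 [229.3 187.6]
0.048 0.121 [227.3 173.6]
0.052 0.079 [229.6 189. ]
0.052 0.121 [227.6 175.1]
```

The tip agrees within 4 mm. Lower and sweep b and c off the front, then lift.

>>> step_arm(
  targets=[
    [-1,0,0,-0.08,0],
    [-1,0,0,-0.16,0],
    [-1,0,0,-0.212,0],
    [-1,0,0,-0.212,0],
    [-1,-0.037,0.011,-0.212,0],
    [-1,-0.074,0.022,-0.212,0],
    [-1,-0.11,0.033,-0.212,0],
    [-1,-0.147,0.043,-0.212,0],
    [-1,-0.184,0.054,-0.212,0],
    [-1,-0.22,0.065,-0.212,0],
    [-1,-0.257,0.076,-0.212,0],
    [-1,-0.294,0.087,-0.212,0],
    [-1,-0.33,0.098,-0.212,0],
    [-1,-0.367,0.108,-0.212,0],
    [-1,-0.404,0.119,-0.212,0],
    [-1,-0.441,0.13,-0.212,0],
    [-1,-0.441,0.13,-0.212,0],
    [-1,-0.441,0.13,-0.1,0],
    [-1,-0.441,0.13,0,0],
    [-1,-0.441,0.13,0,0],
  ],
)

```text
time_s: 6.9
position: [0.4289, 0.1057, 0.1088]
tcp_rot: [[0.283, 0.959, 0.006], [0.959, -0.283, 0.0], [0.002, 0.006, -1.0]]
force: [-0.0, -0.6, -1.1]
opening: 0.202
grasp_force: 30.0
```

>>> step_arm(
  targets=[
    [-1,0.115,-0.152,0,0],
    [-1,0.23,-0.304,0,0],
    [-1,0.345,-0.456,0,0],
    [-1,0.345,-0.456,0,0],
    [-1,0.345,-0.456,0,0],
    [-1,0.345,-0.456,-0.08,0],
    [-1,0.345,-0.456,-0.16,0],
    [-1,0.345,-0.456,-0.212,0],
    [-1,0.345,-0.456,-0.212,0],
  ],
)

```text
time_s: 7.8
position: [0.5111, -0.0073, 0.0522]
tcp_rot: [[0.282, 0.959, -0.004], [0.959, -0.282, 0.001], [-0.0, -0.005, -1.0]]
force: [0.4, 0.2, -0.8]
opening: 0.202
grasp_force: 30.0
```

>>> step_arm(
  targets=[
    [-1,-0.037,0.011,0,0],
    [-1,-0.074,0.022,0,0],
    [-1,-0.11,0.033,0,0],
    [-1,-0.147,0.043,0,0],
    [-1,-0.184,0.054,0,0],
    [-1,-0.22,0.065,0,0],
    [-1,-0.257,0.076,0,0],
    [-1,-0.294,0.087,0,0],
    [-1,-0.33,0.098,0,0],
    [-1,-0.367,0.108,0,0],
    [-1,-0.404,0.119,0,0],
    [-1,-0.441,0.13,0,0],
    [-1,-0.441,0.13,0,0],
    [-1,-0.441,0.13,0.1,0],
    [-1,-0.441,0.13,0.212,0],
    [-1,-0.441,0.13,0.212,0],
  ],
)

```text
time_s: 9.4
position: [0.4051, 0.0237, 0.109]
tcp_rot: [[0.283, 0.959, 0.007], [0.959, -0.283, -0.001], [0.001, 0.007, -1.0]]
force: [0.3, -0.6, -0.3]
opening: 0.203
grasp_force: 30.0
```

```bash
python3 - <<'E'
from h import *
s=read_state()
for k in("time_s","position","opening","grasp_force","force"): print(k,np.round(s[k],4))
shot("top","pics/top3.png");shot("side","pics/side3.png")
A=cv2.resize(cv2.imread("pics/top3.png")[180:310,170:320],(390,338),interpolation=cv2.INTER_CUBIC)
B=cv2.resize(cv2.imread("pics/side3.png")[110:240,150:300],(390,338),interpolation=cv2.INTER_CUBIC)
cv2.imwrite("pics/g3.png",cv2.convertScaleAbs(np.hstack([A,B]),alpha=1.8,beta=15))
E
```

```text
time_s 9.4
position [0.4051 0.0237 0.109 ]
opening 0.2032
grasp_force 29.9982
force [ 0.3257 -0.6079 -0.2811]
```

View pics/g3.png

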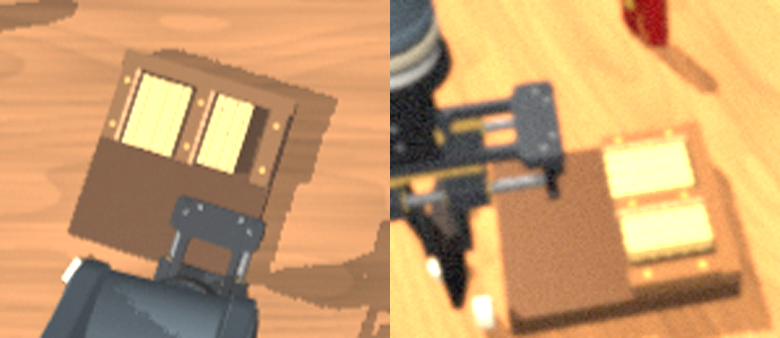

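The board is clear. In the side panel the offcuts are on the bench in front of it at (483,310) and (433,267), the third hidden behind the arm, and the blanks look unmoved. I'll turn back in line with the bay and stand in front of it.

>>> step_arm(
  targets=[
    [-1,0.1,-0.02,0,0.047],
    [-1,0.2,-0.04,0,0.094],
    [-1,0.257,-0.048,0,0.14],
    [-1,0.257,-0.048,0,0.187],
    [-1,0.257,-0.048,0,0.234],
    [-1,0.257,-0.048,0,0.28],
    [-1,0.257,-0.048,0,0.327],
    [-1,0.257,-0.048,0,0.374],
    [-1,0.257,-0.048,0,0.42],
    [-1,0.257,-0.048,0,0.467],
    [-1,0.257,-0.048,0,0.5],
    [-1,0.257,-0.048,-0.08,0.5],
    [-1,0.257,-0.048,-0.16,0.5],
    [-1,0.257,-0.048,-0.2,0.5],
    [-1,0.257,-0.048,-0.2,0.5],
    [-1,0.257,-0.048,-0.2,0.5],
    [-1,0.257,-0.048,-0.2,0.5],
  ],
)

```text
time_s: 11.2
position: [0.4675, 0.012, 0.0572]
tcp_rot: [[-0.959, 0.283, 0.001], [0.283, 0.959, -0.0], [-0.001, 0.0, -1.0]]
force: [0.9, 0.1, -1.4]
opening: 0.201
grasp_force: 30.0
```

```bash
python3 - <<'E'
from h import *
s=read_state()
for k in("time_s","position","opening","grasp_force","force"): print(k,np.round(s[k],4))
p=s["position"]; shot("top","pics/top4.png");shot("side","pics/side4.png")
A=cv2.resize(cv2.imread("pics/top4.png")[200:280,200:290],(395,351),interpolation=cv2.INTER_CUBIC)
B=cv2.resize(cv2.imread("pics/side4.png")[150:240,180:280],(395,351),interpolation=cv2.INTER_CUBIC)
cv2.imwrite("pics/g4.png",cv2.convertScaleAbs(np.hstack([A,B]),alpha=1.8,beta=15))
c=capture("side")["color"]
w=(c.min(2)>150).astype(np.uint8); n,l,st,ce=cv2.connectedComponentsWithStats(w)
for i in range(1,n):
    if st[i,4]>15: 
        q=onz("pics/side4.png",*ce[i],.012); print(ce[i].round(0),st[i,4],q.round(3))
print("expected nose px",proj("pics/side4.png",np.r_[p[:2]+.048*np.array([.9591,-.283]),p[2]-.027]),proj("pics/side4.png",np.r_[p[:2]+.048*np.array([.9591,-.283]),p[2]+.015]))
E
```

```text
time_s 11.2
position [0.4675 0.012  0.0572]
opening 0.2011
grasp_force 29.9982
force [ 0.8861  0.0536 -1.3543]
[175. 184.] 58 [0.436 0.153 0.012]
[172. 210.] 89 [0.405 0.085 0.012]
[185. 227.] 18 [0.413 0.027 0.012]
[  5. 281.] 27 [0.069 0.072 0.012]
[296. 386.] 838 [ 0.46  -0.361  0.012]
expected nose px [232.99839822 213.39606946] [231.1881355  200.86304321]
```

View pics/g4.png

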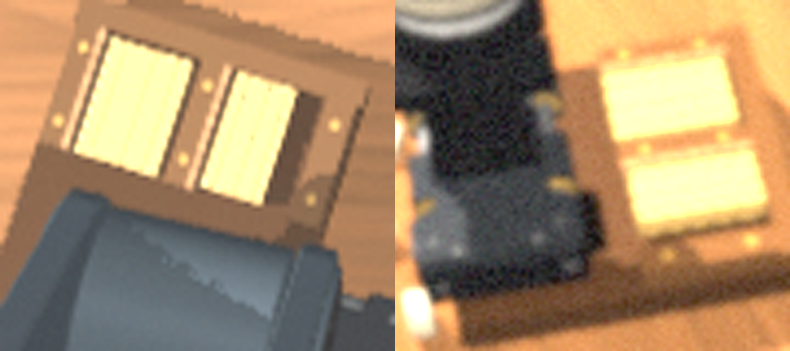

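All three offcuts are on the bench clear of the board, and the pose is as commanded. I'll lower and slide in the first 45 mm gently.

>>> step_arm(
  targets=[
    [-1,0,0,-0.01,0],
    [-1,0,0,-0.02,0],
    [-1,0,0,-0.02,0],
    [-1,0.019,-0.0057,-0.02,0],
    [-1,0.038,-0.0113,-0.02,0],
    [-1,0.058,-0.017,-0.02,0],
    [-1,0.077,-0.0226,-0.02,0],
    [-1,0.096,-0.0283,-0.02,0],
    [-1,0.115,-0.034,-0.02,0],
    [-1,0.115,-0.034,-0.02,0],
  ],
)

```text
time_s: 12.35
position: [0.4971, 0.0032, 0.0519]
tcp_rot: [[-0.959, 0.283, 0.002], [0.283, 0.959, -0.0], [-0.002, 0.0, -1.0]]
force: [0.3, -0.4, -0.5]
opening: 0.202
grasp_force: 30.0
```

>>> step_arm(
  targets=[
    [-1,0.019,-0.0057,0,0],
    [-1,0.038,-0.0113,0,0],
    [-1,0.058,-0.017,0,0],
    [-1,0.058,-0.017,0,0],
  ],
)

```text
time_s: 12.75
position: [0.5117, -0.001, 0.0519]
tcp_rot: [[-0.959, 0.283, 0.002], [0.283, 0.959, -0.0], [-0.002, 0.0, -1.0]]
force: [0.6, 0.0, -0.2]
opening: 0.203
grasp_force: 30.0
```

>>> step_arm(
  targets=[
    [-1,0.019,-0.0057,0,0],
    [-1,0.038,-0.0113,0,0],
    [-1,0.058,-0.017,0,0],
    [-1,0.058,-0.017,0,0],
  ],
)

```text
time_s: 13.15
position: [0.5262, -0.0053, 0.0519]
tcp_rot: [[-0.959, 0.283, 0.002], [0.283, 0.959, -0.0], [-0.002, 0.0, -1.0]]
force: [0.3, 0.2, -1.3]
opening: 0.206
grasp_force: 30.0
```

>>> step_arm(
  targets=[
    [-1,0.019,-0.0057,0,0],
    [-1,0.038,-0.0113,0,0],
    [-1,0.058,-0.017,0,0],
    [-1,0.058,-0.017,0,0],
  ],
)

```text
time_s: 13.55
position: [0.5408, -0.0095, 0.0519]
tcp_rot: [[-0.959, 0.283, 0.002], [0.283, 0.959, -0.0], [-0.002, 0.0, -1.0]]
force: [-0.6, -0.4, -1.0]
opening: 0.203
grasp_force: 30.0
```

>>> step_arm(
  targets=[
    [-1,0.019,-0.0057,0,0],
    [-1,0.038,-0.0113,0,0],
    [-1,0.038,-0.0113,0,0],
  ],
)

```text
time_s: 13.85
position: [0.5501, -0.0123, 0.0519]
tcp_rot: [[-0.959, 0.283, 0.002], [0.283, 0.959, -0.0], [-0.002, 0.0, -1.0]]
force: [-0.1, 0.3, -0.5]
opening: 0.199
grasp_force: 30.0
```

>>> step_arm(
  targets=[
    [-1,0.0077,-0.0023,0,0],
    [-1,0.0077,-0.0023,0,0],
  ],
)

```text
time_s: 14.05
position: [0.551, -0.0126, 0.0518]
tcp_rot: [[-0.959, 0.283, 0.0], [0.283, 0.959, -0.0], [-0.0, 0.0, -1.0]]
force: [-0.3, 0.3, -1.5]
opening: 0.208
grasp_force: 30.0
```

>>> step_arm(
  targets=[
    [-1,0.0077,-0.0023,0,0],
    [-1,0.0077,-0.0023,0,0],
  ],
)

```text
time_s: 14.25
position: [0.5526, -0.0131, 0.0517]
tcp_rot: [[-0.959, 0.283, -0.0], [0.283, 0.959, 0.0], [0.0, -0.0, -1.0]]
force: [0.6, -0.0, -1.2]
opening: 0.203
grasp_force: 30.0
```

>>> step_arm(
  targets=[
    [-1,0.0058,-0.0017,0,0],
    [-1,0.0058,-0.0017,0,0],
  ],
)

```text
time_s: 14.45
position: [0.5529, -0.0131, 0.0516]
tcp_rot: [[-0.959, 0.283, -0.003], [0.283, 0.959, 0.001], [0.003, -0.0, -1.0]]
force: [-3.4, 1.1, 0.3]
opening: 0.204
grasp_force: 30.0
```

The nose has met the stop at about 3.5 N. I'll ease off 1 mm and press towards the cork in small steps.

>>> step_arm(
  targets=[
    [-1,-0.0038,0.0011,0,0],
    [-1,-0.0027,0.005,0,0],
    [-1,-0.0027,0.005,0,0],
  ],
)

```text
time_s: 14.75
position: [0.5531, -0.0122, 0.0517]
tcp_rot: [[-0.959, 0.283, -0.001], [0.283, 0.959, 0.0], [0.001, -0.0, -1.0]]
force: [-2.3, -1.0, -0.8]
opening: 0.206
grasp_force: 30.0
```

>>> step_arm(
  targets=[
    [-1,0.0011,0.0038,0,0],
    [-1,0.0011,0.0038,0,0],
  ],
)

```text
time_s: 14.95
position: [0.5534, -0.0112, 0.0517]
tcp_rot: [[-0.959, 0.283, -0.001], [0.283, 0.959, 0.0], [0.001, -0.0, -1.0]]
force: [-1.9, 0.1, -2.0]
opening: 0.205
grasp_force: 30.0
```

>>> step_arm(
  targets=[
    [-1,0.0011,0.0038,0,0],
    [-1,0.0011,0.0038,0,0],
  ],
)

```text
time_s: 15.15
position: [0.5536, -0.0106, 0.0517]
tcp_rot: [[-0.959, 0.282, -0.001], [0.282, 0.959, -0.001], [0.001, -0.001, -1.0]]
force: [-3.7, -3.2, -0.4]
opening: 0.206
grasp_force: 30.0
```

>>> step_arm(
  targets=[
    [-1,0.0011,0.0038,0,0],
    [-1,0.0011,0.0038,0,0],
    [-1,0.0011,0.0038,0,0],
  ],
)

```text
time_s: 15.45
position: [0.5537, -0.0106, 0.0517]
tcp_rot: [[-0.959, 0.282, -0.002], [0.282, 0.959, -0.002], [0.001, -0.002, -1.0]]
force: [-4.2, -5.6, -2.0]
opening: 0.204
grasp_force: 30.0
```

>>> step_arm(
  targets=[
    [-1,0.0011,0.0038,0,0],
    [-1,0.0011,0.0038,0,0],
    [-1,0.0011,0.0038,0,0],
  ],
)

```text
time_s: 15.75
position: [0.5537, -0.0105, 0.0517]
tcp_rot: [[-0.96, 0.281, -0.002], [0.281, 0.96, -0.003], [0.001, -0.003, -1.0]]
force: [-4.7, -8.5, -0.4]
opening: 0.208
grasp_force: 30.0
```

>>> step_arm(
  targets=[
    [-1,0.0015,0.0055,0,0],
    [-1,0.0015,0.0055,0,0],
    [-1,0.0015,0.0055,0,0],
    [-1,0.0015,0.0055,0,0],
    [-1,0.0015,0.0055,0,0],
  ],
)

```text
time_s: 16.25
position: [0.5537, -0.0104, 0.0518]
tcp_rot: [[-0.96, 0.28, -0.003], [0.28, 0.96, -0.005], [0.002, -0.005, -1.0]]
force: [-7.6, -13.1, -0.2]
opening: 0.204
grasp_force: 30.0
```

```bash
python3 - <<'E'
from h import *
s=read_state()
for k in("time_s","position","opening","grasp_force","force","moment"): print(k,np.round(s[k],4))
shot("top","pics/top5.png");shot("side","pics/side5.png")
A=cv2.resize(cv2.imread("pics/top5.png")[195:285,195:290],(395,374),interpolation=cv2.INTER_CUBIC)
B=cv2.resize(cv2.imread("pics/side5.png")[145:240,180:280],(395,374),interpolation=cv2.INTER_CUBIC)
cv2.imwrite("pics/g5.png",cv2.convertScaleAbs(np.hstack([A,B]),alpha=1.8,beta=15))
E
```

```text
time_s 16.25
position [ 0.5537 -0.0104  0.0518]
opening 0.2035
grasp_force 30.0258
force [ -7.6057 -13.1429  -0.2109]
moment [-2.4584  1.2347 -0.1208]
```

View pics/g5.png

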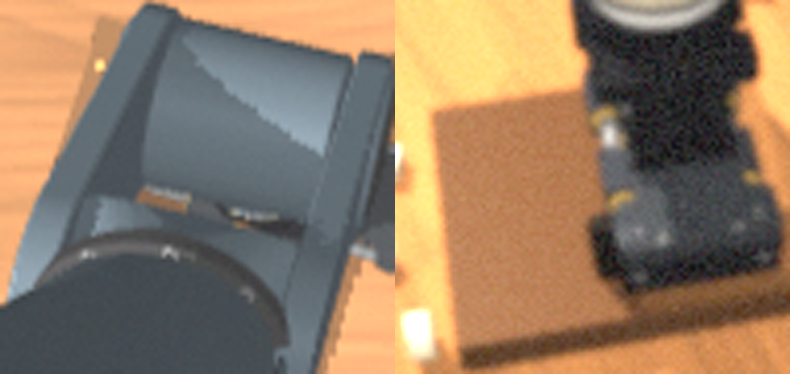

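The apron is clear. The spacer sits at board y of about -55 mm, x of about +30 mm, which is where it stands when the blank is flush. It presses with about 15 N and is steady.

```bash
python3 -c "
from rig import *
print(hand_in())"
```

```text
the job is handed in; nothing more can be done
None
```

The job is handed in (the verdict wasn't shown): offcuts swept onto the bench, spacer still gripped with its nose at the end stop in the right bay, pressing the narrow blank towards its cork with about 15 N; flushness is inferred from the spacer's position and force, as the arm hid the blank.

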